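# Latch the gauge case tight on its seal

### The job

Put the measuring gauges away: swing the lid of the small aluminium case down until it just rests on its rubber seal, lift the latch's wire loop over the hook on the front of the lid so that its cross bar drops in behind the hook's lip, then press the lever down and in until it snaps flat against the case and holds the lid tight. Feel your way with a light hand: never force the lid, the loop or the lever, and leave the jars and the cutters where they are.

Things in the scene. Friction and masses are not known exactly. Their poses are not given: they have to be found in the camera images.
- case: Small aluminium gauge case, 160 deep, 200 wide, 116 high when shut, fixed on the bench top (z = 0). Origin: centre of its underside; x points to the back (lid hinge), z up; its front, with a steel toggle latch in the middle, faces -x at x = -80. The lid's hinge axis lies along y at x = 80, z = 98 (mm). A rubber seal 4 mm proud of the rim carries the lid and gives about 1 mm for 30 N.
- lid (a joint): Angle of the lid, rad: 0 = metal on metal, about 0.026 = resting on the seal, 0.01 or less = pulled tight by the latch, larger = open (starts 0.40 to 0.85). Lid 200 x 160, 18 thick at its edges; push it shut near the front edge of its top. A stiff hinge: it stays at any angle and 2 to 5 N at the front edge move it; the seal is felt as a sharp rise. The thin sheet dents above 15 N.
- lever (a joint): Angle of the latch lever about its pivot, rad: 0 = flat down against the case front (a firm stop), 1.57 = straight out, up to 2.6. A plate 24 wide reaching 47 below the pivot. With the loop hooked and slack it stands at 1.1 to 1.5; pressing its end then takes up to about 5 N, passes dead centre near 0.25 and snaps home. Bends above 25 N.
- loop (a joint): Angle of the wire loop relative to the lever, rad. The loop's lean outward from vertical = this value minus the lever angle. Stays where it is put (light friction). Its cross bar lies 44 from its pivot, which rides on the lever 11 from the lever's pivot: 10.7 below and 2.7 nearer the case at lever angle 0. Moving the cross bar in the plane across the case's front moves lever and loop together.
- loop_bar (a point): Middle of the loop's cross bar (4 mm wire along the case's y). Its domed ends, 6 mm balls, stand proud of the loop's legs, 47 mm over all: pinch these from above, fingers closing along the case's y; the bar swivels between the pads. It can be moved 33 to 55 mm from the lever's pivot, dragging 2 to 4 N. While held, the loop bends if jammed against the hook with more than 10 N.
- lever_pivot (a point): Lever's pivot axis (along the case's y), 14 mm in front of the case's front face, 71.1 mm above the bench.
- lever_tip (a point): Middle of the outer face of the lever's kicked-out end, 41 mm from the pivot: the place to press. When home it lies 31.1 mm above the bench, 24 mm in front of the case's front face.
- bead_jar: Bystander: small jar with pale screw lid, 38 across, 47 high, at the case's left end. Origin: centre of its base.
- white_jar: Bystander: jar with black screw lid, 44 across, 64 high, at the case's left end. Origin: centre of its base.
- cutters: Bystander: side cutters lying flat, 120 x 45 x 12. Origin: centre of the underside.
- hook_mark (a point): Stands for the hook (24 wide) mid front on the lid: bar centre when hooked, for middling packing; with the lid on its seal 108.5 above the bench, 12.8 before the case front. Packed out by an unknown amount, its slot, 5.5 wide, lies up to 4 further in or out. Bar height over this point: in the slot 0; on the flat step between slot and lid +4; on the lip (2.5 thick) at the outer side +7.

How it is judged:
By the outcome, as a careful person would: the job done as asked, in the order asked, and still so for the second after the job is handed in, with the robot touching nothing.
It also fails if it takes over 72 s, if anything falls off the work surface, if the arm or the gripper's body presses on something with over 40 N, if the wrist force passes 120 N, or if a joint passes its speed limit or range.

### The arm

A 7-joint arm with a two-finger parallel gripper is mounted at the origin on a cart in front of the work surface, level with it; the furniture and walls round the work are solid. World frame = base frame: x ahead of the robot, y to its left, z up, the work surface at z = 0. Lengths are in mm, angles in rad, forces in N, time in s.
With the tool pointing down it reaches from about 400 to 875 mm from the base axis. Payload 4.4 kg.
Tool frame: the origin (TCP) lies on the centre line of the jaws, within the pads' length; the fingertips stand 19 mm ahead of it and the grasp point (between the pads) is the TCP; z points along the fingers, y is the line along which they close (so a half turn about z gives the same grasp; the last joint's range is limited). The gripper opens to 85 mm and grips with 20 to 120 N. Pads are 22 mm wide; open, the fingers measure 114 mm over their backs; the gripper's body (76 mm by 85 mm) begins 54 mm behind the grasp point. The pads swing forward as they close: fully open they stand 13 mm farther back than shut.
Start: joints at [1.16, 0.628, 0.038, 1.517, -0.027, 0.996, -0.02], TCP at [219.733, -611.748, 250.313] pointing down, gripper open.
Joint ranges: [-3.06, 3.06], [-0.37, 2.12], [-1.25, 1.32], [0.18, 2.47], [-1.1, 4.24], [0.23, 1.98], [-2.94, 2.94]. Speed limits (rad/s): [2.57, 2.57, 3.14, 3.14, 3.14, 3.14, 3.14].

### API

Orientations are given as [roll, pitch, yaw] about the fixed x, y, z axes, in that order (R = Rz(yaw) Ry(pitch) Rx(roll)).
In Python, from cell import ctrl, viewer, silhouettes gives the robot as it stands.
- The arm moves only by the shell command python3 -m creep 'ROWS'. ROWS is JSON, a list of rows, each an object with "jaw": the gripper command: -1 is shut, 1 is fully open, values between are in proportion; "xyz": the shift along the tool's x, y, z in mm, a list of three; "angular": the turn, a rotation vector about the tool's x, y, z in rad, a list of three. In form: [{"jaw": jaw, "xyz": [tx, ty, tz], "angular": [rx, ry, rz]}, ...]. A call has 1 to 12 rows; each row is the pose to reach, as a shift and turn from the pose commanded when the call began, along the tool's axes at that moment; what a row does not reach only later rows make up. A row lasts 1/8 s, in which the tool goes at most 62.5 mm and 10.7 degrees, less where a joint would pass 70% of its speed; a pose out of reach is approached as far as the arm can. A call with a gripper value outside its range is refused whole. The fingers move at their own pace and stop on an object; the grip force is fixed at half the most. Time passes only in rows, so rows that repeat a pose let the fingers close. It gives the time, the measured TCP pose, the force, the opening and the grip force at its end, in the units of the state.
- ctrl.read_state(): the state, without advancing time (a new reading comes with each control period).
- viewer.get_image(name): name is "scene" or "top"; returns (picture, depth): 400x640x3 uint8, red, green, blue; 400x640 float32, mm along the optical axis (not along the pixel's ray), 0 where there is no reading.
- viewer.camera_model(name): a dict with "fx", "fy", "cx", "cy" (pixels), "dist" ([k1, k2, p1, p2, k3] as OpenCV has them; the pictures are not rectified), "T" (4x4, takes a point from camera to world coordinates). Camera axes: x right, y down, z forward; pixel columns grow to the right and rows downward; lengths in mm; the calibration is good to about 2 mm. A picture is of the moment at which its call begins. camera_model takes no time and is no camera call.
- ctrl.finish_job(): hands the job in; it is judged then, once.
Trained networks look in the newest picture that a camera, given by its name, has taken for a name from the list of things; names that differ only in an ending like _2 or _b are one class to them, and where a whole thing is asked for, a point or a joint stands for the part that bears it (a point fixed in the world has none). Each returns a list of dicts, best first, with "score" (0 to 1); they miss things now and then, are a little off and sometimes report something else, mostly with a low value. They report only what shows in the picture. A call takes as long as a camera call.
- silhouettes(camera, target): "pixels" (400x640 bool, what is visible of it) and "xy" ([column, row] in pixels, amid what is visible of it).
The state is a dict: "clock": time; "qpos": joint angles; "qd": joint speeds; "tau": joint torques, N m; "eef_pos": TCP position; "tool_rot": TCP orientation; "force": force on the tool from outside, world axes, zero at the start; "torque": the same for the moment, N m; "width": finger opening in mm; "gripper_force": force on a finger pad.
Only numpy, scipy, OpenCV 4.12 (cv2) and the standard library are available. Lean on these libraries where they do the work, as an engineer would, in place of code of your own. Each camera call takes 0.05 s, during which the arm holds its last target. There are 200 camera calls.

## Working session

There is one attempt and no reset: what is moved stays moved. The work goes in short steps, Python scripts to look and compute and a shell command to move; the robot and the scene stay as the last step left them, time stands still between calls to the robot, and variables do not carry over. Pictures are saved under pics/ and viewed, at most 10 in all, crops included, and the job is handed in when it is done.

```bash
ls; mkdir -p pics; cat > h.py <<'E'
import numpy as np, cv2
from cell import ctrl, viewer, silhouettes
def look(n):
    return viewer.get_image(n)
def cam(n):
    m=viewer.camera_model(n); K=np.array([[m['fx'],0,m['cx']],[0,m['fy'],m['cy']],[0,0,1]],float)
    return K,np.array(m['dist'],float),np.array(m['T'],float)
def world(n,uv,z):
    K,d,T=cam(n); p=cv2.undistortPoints(np.array(uv,float).reshape(-1,1,2),K,d).reshape(-1,2)
    z=np.asarray(z,float).reshape(-1); P=np.c_[p*z[:,None],z]
    return P@T[:3,:3].T+T[:3,3]
def proj(n,P):
    K,d,T=cam(n); Ti=np.linalg.inv(T)
    r=cv2.Rodrigues(Ti[:3,:3])[0]
    return cv2.projectPoints(np.array(P,float).reshape(-1,1,3),r,Ti[:3,3],K,d)[0].reshape(-1,2)
E
python3 - <<'E'
from h import *
for n in ("scene","top"):
    im,d=look(n); cv2.imwrite(f"pics/{n}0.png",im[:,:,::-1]); np.savez(f"{n}0.npz",im=im,d=d)
    K,_,T=cam(n); print(n,K[0,0],T.round(3).tolist())
    for t in ("case","lid","lever","loop","loop_bar","lever_pivot","lever_tip","hook_mark"):
        for s in silhouettes(n,t)[:1]:
            ys,xs=np.where(s['pixels']); z=d[ys,xs]; ok=z>0
            if ok.sum()==0: print(t,s['score'],s['xy']);continue
            W=world(n,np.c_[xs,ys][ok],z[ok]); print(t,round(s['score'],2),s['xy'],len(xs),np.median(W,0).round(1),W.min(0).round(),W.max(0).round())
print(ctrl.read_state())
E
```

```text
pics
scene 418.2829255601627 [[-0.869, -0.369, 0.33, 256.832], [-0.494, 0.625, -0.604, 261.216], [0.017, -0.688, -0.726, 743.325], [0.0, 0.0, 0.0, 1.0]]
case 0.7 [421.8, 233.2] 427 [ 340.9 -369.3    8.6] [ 291. -399.   -1.] [ 402. -330.   14.]
lid 0.79 [330.2, 150.8] 2560 [ 581.  -362.8  166.5] [ 476. -601.   -2.] [ 769. -262.  186.]
lever 0.45 [347.7, 202.9] 211 [ 495.9 -307.1   84.9] [ 471. -362.   34.] [ 522. -282.  114.]
loop 0.64 [332.2, 174.1] 7922 [ 563.3 -344.9   85.9] [ 458. -634.   -4.] [ 799. -247.  186.]
loop_bar 0.57 [355.9, 198.3] 15 [ 481.1 -306.5  110. ] [ 476. -356.   50.] [ 503. -283.  113.]
lever_pivot 0.87 [333.3, 174.8] 7818 [ 563.7 -343.8   86.9] [ 459. -634.   -3.] [ 784. -247.  186.]
lever_tip 0.74 [352.0, 199.6] 220 [ 495.9 -307.8   84.4] [ 471. -362.   19.] [ 522. -282.  114.]
hook_mark 0.77 [329.6, 152.5] 2484 [ 580.2 -361.9  167.1] [ 476. -602.   19.] [ 711. -262.  186.]
top 482.73049584324883 [[0.024, -0.993, 0.113, 424.383], [-1.0, -0.022, 0.022, -290.111], [-0.019, -0.113, -0.993, 994.238], [0.0, 0.0, 0.0, 1.0]]
case 0.63 [382.4, 168.9] 11220 [ 573.3 -3
[... 734 characters left out ...]
, 'qpos': array([ 1.16021429,  0.62838061,  0.03851166,  1.51744739, -0.02700779,
        0.99629431, -0.02000745]), 'qd': array([ 1.00545814e-03,  1.12780571e-03,  8.14231952e-04,  7.14524431e-04,
       -2.02571757e-05,  2.26641037e-04, -7.08591372e-04]), 'tau': array([-1.05334100e-03, -5.63262105e+01,  1.22549068e+00, -1.93786955e+01,
        1.10654838e-02,  1.46530401e-03,  1.30056512e-05]), 'eef_pos': array([ 219.71127417, -611.73203887,  250.31101467]), 'tool_rot': array([-3.14158085e+00, -3.59877267e-05,  3.44734836e-01]), 'force': array([ 0.0268002 , -0.08157282,  0.63167308]), 'torque': array([-0.00635748, -0.02213744,  0.0182206 ]), 'gripper_force': 0.0, 'width': 85.7310953082842}
```

```bash
python3 - <<'E'
from h import *
a=cv2.imread("pics/scene0.png");b=cv2.imread("pics/top0.png")
A=cv2.resize(a[90:290,220:480],None,fx=3,fy=3,interpolation=cv2.INTER_CUBIC)[:600,:780]
B=cv2.resize(b[80:280,260:520],None,fx=3,fy=3,interpolation=cv2.INTER_CUBIC)[:600,:780]
cv2.imwrite("pics/c1.png",A);cv2.imwrite("pics/c2.png",B)
E
```

```text
(no output)
```

View pics/c1.png

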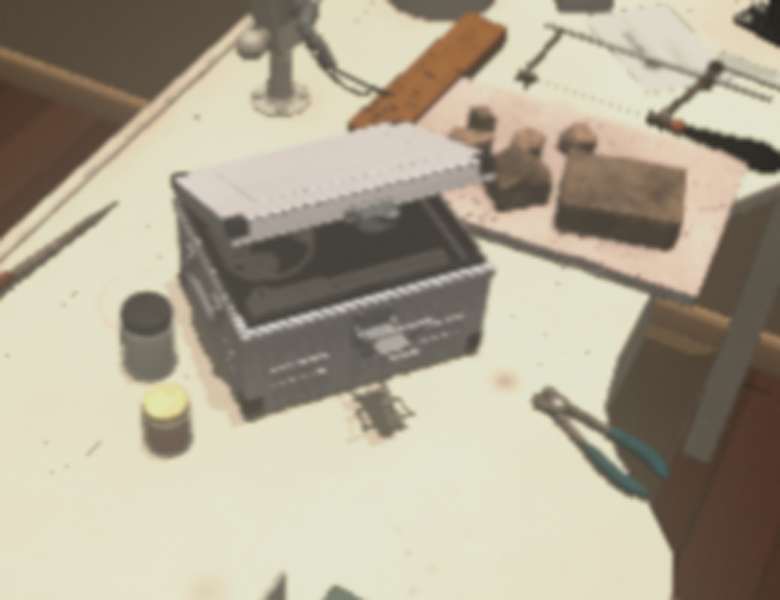

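View pics/c2.png

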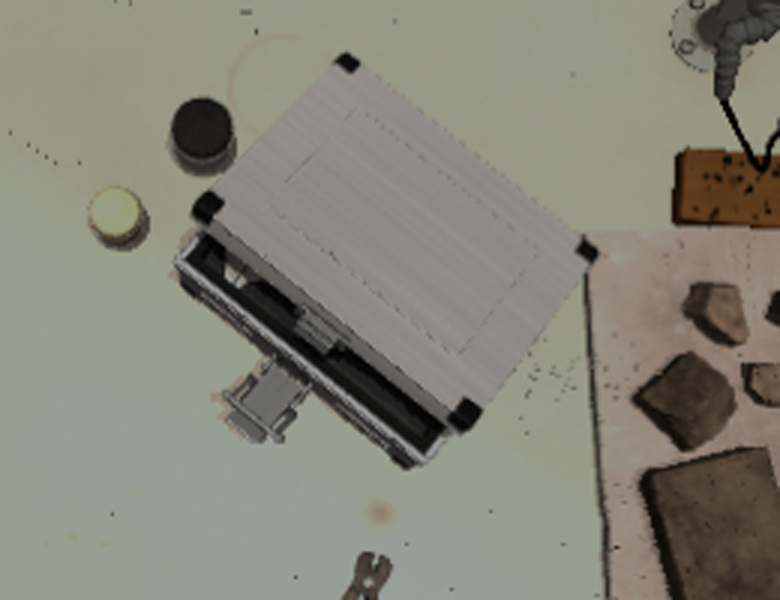

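The two views agree. In the top crop the lid's corners are at (207,207), (347,62), (587,250) and (463,415), and the latch sticks out at about (265,400). The jars are at the left end and the cutters in front to the right. Next I'll fit the case pose from depth.

```bash
cat > fit.py <<'E'
from h import *
from scipy.optimize import least_squares
def cloud(n,f):
    D=np.load(f); d=D['d']; ys,xs=np.where(d>0); return world(n,np.c_[xs,ys],d[ys,xs]),np.c_[xs,ys],D['im'][ys,xs]
E
python3 - <<'E'
from fit import *
for n in ("top","scene"):
    W,uv,c=cloud(n,n+"0.npz")
    print("bench z",np.median(W[(abs(W[:,2])<15)&(abs(W[:,0]-500)<200)&(abs(W[:,1]+350)<250)][:,2]))
    m=(W[:,2]>102)&(W[:,2]<200)&(W[:,0]>470)&(W[:,0]<800)&(W[:,1]>-560)&(W[:,1]<-220)
    P=W[m]; rng=np.random.default_rng(0); best=0
    for _ in range(500):
        a=P[rng.choice(len(P),3,False)]; nn=np.cross(a[1]-a[0],a[2]-a[0]); L=np.linalg.norm(nn)
        if L<1000: continue
        nn/=L; k=abs((P-a[0])@nn)<2
        if k.sum()>best and abs(nn[2])>.5: best=k.sum();K=k
    c0=P[K].mean(0); nn=np.linalg.svd(P[K]-c0,full_matrices=False)[2][2]; nn*=np.sign(nn[2])
    K=abs((W-c0)@nn)<2.5
    K&=(W[:,2]>95)&(W[:,0]>470)&(W[:,0]<800)&(W[:,1]>-560)&(W[:,1]<-220)
    P=W[K]
    h=-nn[:2]/np.linalg.norm(nn[:2]) # toward front opposite? lid rises to front: normal tilts to back (+x)
    print(n,best,nn.round(3),"lid angle",np.arccos(nn[2]),"yaw",np.arctan2(nn[1],nn[0]))
    # in-plane coords using yaw
    ey=np.array([-nn[1],nn[0],0]);ey/=np.linalg.norm(ey); ex=np.cross(ey,nn)
    q=np.c_[(P-c0)@ex,(P-c0)@ey].astype(np.float32)
    img=np.zeros((400,400),np.uint8); 
    ij=np.round(q+200).astype(int); ok=((ij>0)&(ij<400)).all(1); img[ij[ok,1],ij[ok,0]]=255
    img=cv2.morphologyEx(img,cv2.MORPH_CLOSE,np.ones((7,7))); img=cv2.morphologyEx(img,cv2.MORPH_OPEN,np.ones((9,9)))
    cs=max(cv2.findContours(img,0,1)[0],key=cv2.contourArea)
    (cx,cy),(w,hh),ang=cv2.minAreaRect(cs); print("rect",w,hh,ang)
    C=c0+ex*(cx-200)+ey*(cy-200); print("lid top centre",C.round(1))
    yawr=np.deg2rad(ang if abs(ang)<45 else ang-90)
    print("yaw corr",yawr)
E
```

```text
bench z 0.8517397526319428
top 7207 [ 0.343 -0.271  0.9  ] lid angle 0.45173041698886685 yaw -0.6684063233091009
rect 200.0 160.0 90.0
lid top centre [ 594.9 -388.3  150.2]
yaw corr 0.0
bench z 0.16164002941025046
scene 1788 [ 0.34  -0.265  0.902] lid angle 0.4458802613254631 yaw -0.6607094346713029
rect 128.99996948242188 192.99996948242188 0.0
lid top centre [ 587.2 -377.   156.7]
yaw corr 0.0
```

```bash
cat >> fit.py <<'E'
YAW=-0.667; th=0.451
ex=np.array([np.cos(YAW),np.sin(YAW),0]); ey=np.array([-np.sin(YAW),np.cos(YAW),0])
R=np.c_[ex,ey,[0,0,1]]
O=np.array([594.9,-388.3,0])-ex*(80-80*np.cos(th)+18*np.sin(th))
def case(W): return (W-O)@R
E
python3 - <<'E'
from fit import *
print("O",O.round(1))
for n in ("top","scene"):
    W,uv,c=cloud(n,n+"0.npz"); Q=case(W)
    f=(abs(Q[:,1])<95)&(abs(Q[:,1])>30)&(abs(Q[:,0]+80)<12)&(Q[:,2]>20)&(Q[:,2]<90)
    print(n,"front x",np.percentile(Q[f][:,0],[5,25,50,75,95]).round(1), f.sum())
    s=(abs(Q[:,1]-100)<12)&(abs(Q[:,0])<70)&(Q[:,2]>20)&(Q[:,2]<90)
    print("left y",np.median(Q[s][:,1]) if s.sum() else None,s.sum())
    r=(abs(Q[:,1])<90)&(abs(Q[:,0]+80)<6)&(Q[:,2]>93)&(Q[:,2]<108); print("rim z",np.percentile(Q[r][:,2],[5,50,95]),np.percentile(Q[r][:,0],[5,50,95]))
    l=(abs(Q[:,1])<35)&(Q[:,0]<-84)&(Q[:,0]>-170)&(Q[:,2]>15)&(Q[:,2]<140)
    P=np.c_[Q[l],uv[l]]; P=P[np.argsort(P[:,0])]
    print(P[::(1 if len(P)<150 else len(P)//110)].round(0).astype(int).tolist())
E
```

```text
O [ 582.5 -378.5    0. ]
top front x [-80.8 -80.1 -79.4 -79.1 -71.9] 228
left y 89.8481858676869 18
rim z [ 94.28961998  97.73120274 101.67385437] [-80.59040918 -77.73360763 -74.13365337]
[[-136, -1, 95, 340, 224], [-135, 5, 92, 338, 222], [-135, -5, 95, 342, 225], [-135, 0, 98, 340, 223], [-134, -9, 96, 344, 226], [-134, 8, 94, 337, 220], [-133, -1, 94, 341, 223], [-133, -8, 96, 344, 225], [-132, -5, 95, 343, 224], [-132, 0, 93, 341, 222], [-131, -9, 93, 345, 225], [-131, -6, 91, 344, 224], [-130, -1, 91, 342, 222], [-130, -10, 90, 346, 225], [-130, 7, 90, 339, 219], [-129, 0, 92, 342, 221], [-129, -9, 93, 346, 224], [-128, -4, 95, 344, 222], [-128, -1, 94, 343, 221], [-127, -11, 85, 347, 224], [-127, -22, 110, 352, 227], [-127, -5, 89, 345, 222], [-127, -5, 111, 345, 221], [-126, -2, 112, 344, 220], [-126, 12, 88, 338, 216], [-126, 0, 88, 343, 220], [-126, 3, 111, 342, 218], [-126, -23, 111, 353, 227], [-126, 17, 110, 336, 213], [-126, 5, 112, 341, 217], [-125, 8, 113, 340, 216], [-125, -18, 110, 351, 225], [-125, -4, 111, 345, 220], [-125, -1, 111, 344, 219], [-125, 4, 114, 342, 2
[... 7582 characters left out ...]
], [-92, 17, 77, 340, 202], [-92, 0, 80, 347, 199], [-92, 0, 77, 347, 200], [-91, 4, 78, 345, 200], [-90, -11, 78, 351, 198], [-90, 6, 81, 344, 199], [-90, 13, 77, 341, 201], [-90, -13, 76, 352, 198], [-90, 16, 78, 340, 201], [-90, 11, 79, 342, 200], [-90, -6, 75, 349, 199], [-90, 8, 77, 343, 200], [-89, 1, 77, 346, 199], [-89, -9, 77, 350, 198], [-89, 17, 67, 339, 204], [-89, -14, 78, 352, 197], [-89, -7, 77, 349, 198], [-88, 3, 77, 345, 199], [-88, 17, 70, 339, 203], [-87, -12, 77, 351, 197], [-87, 12, 76, 341, 200], [-87, 17, 72, 339, 202], [-87, -5, 76, 348, 198], [-87, 17, 78, 339, 200], [-87, 17, 75, 339, 201], [-87, 17, 81, 339, 199], [-85, -3, 75, 347, 198], [-84, -13, 77, 351, 196]]
```

Lid angle is 0.45, case yaw −0.667 and the bar sits at about (−125, 0, 111) in the case frame. The front face and rim check out to about 1 mm. I'll write a helper that gives shifts in tool axes, then bring the shut fingers above the lid front.

```bash
cat > go.py <<'E'
# go.py cx cy cz [tilt]: tool shift/turn to TCP at case coords, tool x along case x, fingers tilted inward by tilt
import sys
from fit import *
from scipy.spatial.transform import Rotation as Ro
s=ctrl.read_state(); p=s['eef_pos']; Rt=Ro.from_euler('xyz',s['tool_rot'])
c=case(p); print("clock %.2f"%s['clock'],"case TCP",c.round(2),"rot",s['tool_rot'].round(3),"F case",(s['force']@R).round(2),"w %.1f g %.1f"%(s['width'],s['gripper_force']))
if len(sys.argv)>3:
    a=list(map(float,sys.argv[1:])); t=a[3] if len(a)>3 else 0
    G=Ro.from_matrix(R)*Ro.from_euler('y',-t)*Ro.from_euler('x',np.pi)
    T=O+R@np.array(a[:3])
    print("xyz",Rt.inv().apply(T-p).round(1),"ang",(Rt.inv()*G).as_rotvec().round(3))
E
python3 go.py -36 0 225
```

```text
clock 0.90 case TCP [-140.71 -407.65  250.31] rot [-3.142 -0.     0.345] F case [ 0.07 -0.05  0.63] w 85.7 g 0.0
xyz [ 401.1 -127.4   25.3] ang [-0.    -0.     1.012]
```

```bash
python3 -m creep '[{"jaw":-1,"xyz":[50,-16,0],"angular":[0,0,0.15]},{"jaw":-1,"xyz":[100,-32,0],"angular":[0,0,0.3]},{"jaw":-1,"xyz":[150,-48,0],"angular":[0,0,0.45]},{"jaw":-1,"xyz":[200,-64,0],"angular":[0,0,0.6]},{"jaw":-1,"xyz":[250,-80,0],"angular":[0,0,0.75]},{"jaw":-1,"xyz":[300,-95,0],"angular":[0,0,0.9]},{"jaw":-1,"xyz":[350,-111,0],"angular":[0,0,1.012]},{"jaw":-1,"xyz":[401,-127.4,15],"angular":[0,0,1.012]},{"jaw":-1,"xyz":[401,-127.4,25],"angular":[0,0,1.012]},{"jaw":-1,"xyz":[401,-127.4,25],"angular":[0,0,1.012]},{"jaw":-1,"xyz":[401,-127.4,25],"angular":[0,0,1.012]}]'; python3 go.py -36 0 202
```

```text
clock: 2.28
eef_pos: [552.9, -358.1, 225.9]
tool_rot: [3.141, -0.001, -0.67]
force: [-0.1, -0.6, 1.1]
width: 0.3
gripper_force: 0.0
clock 2.27 case TCP [-35.82  -2.28 225.92] rot [ 3.141e+00 -1.000e-03 -6.700e-01] F case [ 0.31 -0.56  1.11] w 0.3 g 0.0
xyz [-0.2 -2.3 23.9] ang [ 0.001 -0.001 -0.003]
```

```bash
python3 -m creep '[{"jaw":-1,"xyz":[0,-2.3,12],"angular":[0,0,0]},{"jaw":-1,"xyz":[0,-2.3,20],"angular":[0,0,0]},{"jaw":-1,"xyz":[0,-2.3,23],"angular":[0,0,0]},{"jaw":-1,"xyz":[0,-2.3,25],"angular":[0,0,0]},{"jaw":-1,"xyz":[0,-2.3,27],"angular":[0,0,0]},{"jaw":-1,"xyz":[0,-2.3,29],"angular":[0,0,0]},{"jaw":-1,"xyz":[0,-2.3,31],"angular":[0,0,0]}]'; python3 go.py
```

```text
clock: 3.15
eef_pos: [555.6, -354.6, 194.5]
tool_rot: [-3.142, -0.0, -0.667]
force: [-0.3, -0.0, 0.8]
width: 0.2
gripper_force: 0.4
clock 3.15 case TCP [-35.9    2.2  194.47] rot [-3.142 -0.    -0.667] F case [-0.26 -0.23  0.79] w 0.2 g 0.4
```

```bash
python3 -m creep '[{"jaw":-1,"xyz":[0,2,2],"angular":[0,0,0]},{"jaw":-1,"xyz":[-1,2,4],"angular":[0,0,0]},{"jaw":-1,"xyz":[-2,2,6],"angular":[0,0,0]},{"jaw":-1,"xyz":[-3,2,8],"angular":[0,0,0]},{"jaw":-1,"xyz":[-4,2,10],"angular":[0,0,0]}]'; python3 go.py
```

```text
clock: 3.78
eef_pos: [550.9, -353.6, 184.2]
tool_rot: [3.141, 0.0, -0.667]
force: [0.3, 0.6, 0.7]
width: 0.2
gripper_force: 0.3
clock 3.77 case TCP [-4.0170e+01  4.0000e-02  1.8418e+02] rot [ 3.141  0.    -0.667] F case [-0.17  0.64  0.71] w 0.2 g 0.3
```

```bash
python3 - <<'E'
from fit import *
im,d=look("scene"); np.savez("scene1.npz",im=im,d=d)
cv2.imwrite("pics/s1.png",cv2.resize(im[60:260,200:460,::-1],None,fx=3,fy=3))
W,uv,c=cloud("scene","scene1.npz");Q=case(W)
m=(abs(Q[:,0])<75)&(abs(Q[:,1])<98)&(abs(Q[:,1])>60)&(Q[:,2]>112)&(Q[:,2]<200)
k=np.polyfit(Q[m][:,0],Q[m][:,2],1); print(m.sum(),"lid slope",np.arctan(-k[0]),k)
E
```

```text
953 lid slope 0.29698461276020377 [ -0.30603539 146.86473032]
```

View pics/s1.png

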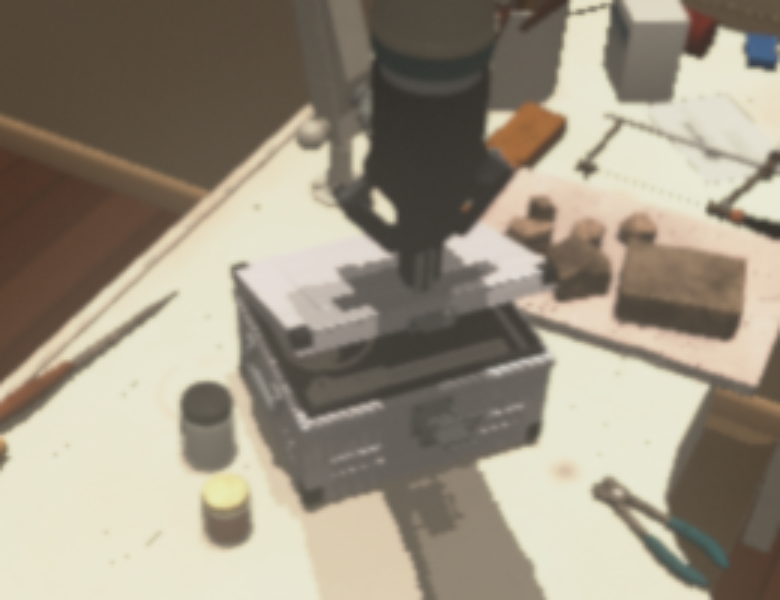

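The fingers are on the lid at (425,275) and it is closing with almost no force, now at about 0.35. I'll continue.

```bash
python3 -m creep '[{"jaw":-1,"xyz":[-1,0,3],"angular":[0,0,0]},{"jaw":-1,"xyz":[-3,0,6],"angular":[0,0,0]},{"jaw":-1,"xyz":[-4,0,9],"angular":[0,0,0]},{"jaw":-1,"xyz":[-6,0,12],"angular":[0,0,0]},{"jaw":-1,"xyz":[-7,0,15],"angular":[0,0,0]},{"jaw":-1,"xyz":[-9,0,18],"angular":[0,0,0]},{"jaw":-1,"xyz":[-10,0,21],"angular":[0,0,0]},{"jaw":-1,"xyz":[-12,0,24],"angular":[0,0,0]},{"jaw":-1,"xyz":[-13,0,27],"angular":[0,0,0]},{"jaw":-1,"xyz":[-15,0,30],"angular":[0,0,0]},{"jaw":-1,"xyz":[-16,0,33],"angular":[0,0,0]},{"jaw":-1,"xyz":[-17,0,36],"angular":[0,0,0]}]'; python3 go.py
```

```text
clock: 5.32
eef_pos: [537.7, -343.0, 148.1]
tool_rot: [-3.142, 0.0, -0.667]
force: [0.4, -0.2, 0.1]
width: 0.1
gripper_force: 0.1
clock 5.33 case TCP [-57.11   0.2  148.11] rot [-3.142  0.    -0.667] F case [0.46 0.05 0.15] w 0.1 g 0.1
```

```bash
python3 -m creep '[{"jaw":-1,"xyz":[-0.5,0,1],"angular":[0,0,0]},{"jaw":-1,"xyz":[-1,0,2],"angular":[0,0,0]},{"jaw":-1,"xyz":[-1.5,0,3],"angular":[0,0,0]},{"jaw":-1,"xyz":[-2,0,4],"angular":[0,0,0]},{"jaw":-1,"xyz":[-2,0,5],"angular":[0,0,0]}]'; python3 -m creep '[{"jaw":-1,"xyz":[0,0,0.5],"angular":[0,0,0]},{"jaw":-1,"xyz":[0,0,1],"angular":[0,0,0]}]'; python3 -m creep '[{"jaw":-1,"xyz":[0,0,0.5],"angular":[0,0,0]},{"jaw":-1,"xyz":[0,0,1],"angular":[0,0,0]}]'
```

```text
clock: 5.95
eef_pos: [536.1, -341.8, 143.3]
tool_rot: [-3.142, 0.0, -0.667]
force: [0.8, -0.8, -0.2]
width: -0.1
gripper_force: 0.1
clock: 6.2
eef_pos: [536.2, -341.8, 142.3]
tool_rot: [-3.142, 0.0, -0.667]
force: [0.1, 0.9, -0.1]
width: 0.1
gripper_force: 0.1
clock: 6.45
eef_pos: [536.2, -341.8, 141.3]
tool_rot: [-3.142, -0.0, -0.667]
force: [-0.5, 1.0, -0.6]
width: -0.2
gripper_force: 0.1
```

```bash
python3 - <<'E'
from fit import *
im,d=look("scene"); np.savez("scene2.npz",im=im,d=d)
W,uv,c=cloud("scene","scene2.npz");Q=case(W)
m=(abs(Q[:,0])<75)&(abs(Q[:,1])<98)&(abs(Q[:,1])>60)&(Q[:,2]>108)&(Q[:,2]<200)
k=np.polyfit(Q[m][:,0],Q[m][:,2],1); print(m.sum(),"lid slope",np.arctan(-k[0]),k)
E
```

```text
1088 lid slope 0.04177741123108172 [-4.18017336e-02  1.19834515e+02]
```

```bash
python3 -m creep '[{"jaw":-1,"xyz":[0,0,0.4],"angular":[0,0,0]},{"jaw":-1,"xyz":[0,0,0.4],"angular":[0,0,0]}]'; python3 -m creep '[{"jaw":-1,"xyz":[0,0,0.4],"angular":[0,0,0]},{"jaw":-1,"xyz":[0,0,0.4],"angular":[0,0,0]}]';python3 -m creep '[{"jaw":-1,"xyz":[0,0,0.4],"angular":[0,0,0]},{"jaw":-1,"xyz":[0,0,0.4],"angular":[0,0,0]}]'
```

```text
clock: 6.75
eef_pos: [536.2, -341.9, 140.9]
tool_rot: [3.142, -0.0, -0.667]
force: [0.4, 0.8, -0.4]
width: -0.1
gripper_force: 0.0
clock: 7.0
eef_pos: [536.2, -341.8, 140.5]
tool_rot: [-3.142, -0.0, -0.667]
force: [-0.1, -0.3, -0.0]
width: -0.0
gripper_force: 0.0
clock: 7.25
eef_pos: [536.2, -341.9, 140.1]
tool_rot: [-3.142, -0.0, -0.667]
force: [0.2, -0.0, 0.4]
width: 0.3
gripper_force: 0.0
```

```bash
python3 -m creep '[{"jaw":-1,"xyz":[0,0,0.4],"angular":[0,0,0]}]'|grep -E "eef|force"; python3 -m creep '[{"jaw":-1,"xyz":[0,0,0.4],"angular":[0,0,0]}]'|grep -E "eef|force";python3 -m creep '[{"jaw":-1,"xyz":[0,0,0.4],"angular":[0,0,0]}]'|grep -E "eef|force"; python3 - <<'E'
from fit import *
im,d=look("scene"); np.savez("scene2.npz",im=im,d=d)
cv2.imwrite("pics/s2.png",cv2.resize(im[120:240,250:410,::-1],None,fx=5,fy=5,interpolation=cv2.INTER_CUBIC))
E
```

```text
eef_pos: [536.2, -341.8, 139.8]
force: [-1.0, 0.2, 0.7]
gripper_force: 0.1
eef_pos: [536.2, -341.8, 139.3]
force: [0.9, 0.2, 0.0]
gripper_force: 0.1
eef_pos: [536.2, -341.8, 139.0]
force: [0.3, 0.3, 2.2]
gripper_force: 1.1
```

View pics/s2.png

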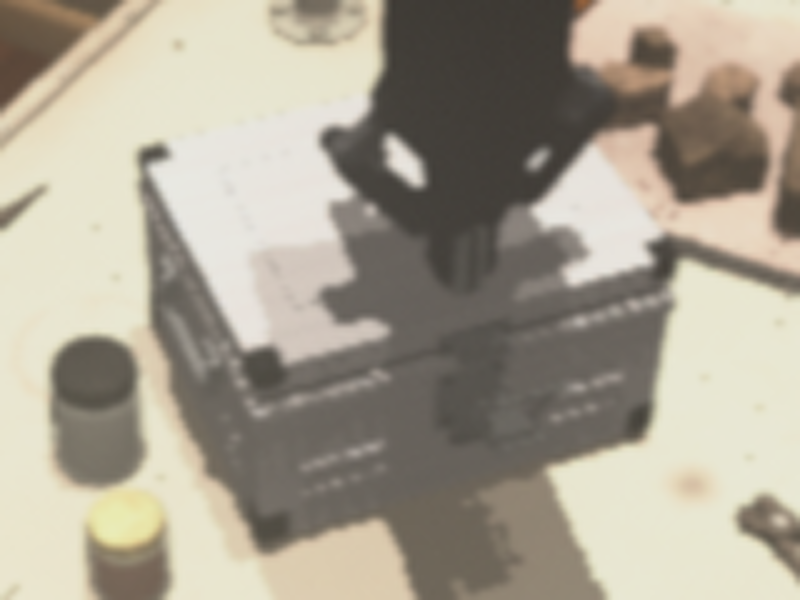

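The lid is all but down, with only a thin gap at the seal line around (450,350), and the first force of 2.2 N has appeared. I'll feel for the seal.

```bash
python3 -m creep '[{"jaw":-1,"xyz":[0,0,0.2],"angular":[0,0,0]},{"jaw":-1,"xyz":[0,0,0.2],"angular":[0,0,0]}]'|grep -E "eef|force"; python3 -m creep '[{"jaw":-1,"xyz":[0,0,0.2],"angular":[0,0,0]},{"jaw":-1,"xyz":[0,0,0.2],"angular":[0,0,0]}]'|grep -E "eef|force"
```

```text
eef_pos: [536.2, -341.8, 138.9]
force: [-0.8, 1.0, 2.8]
gripper_force: 1.4
eef_pos: [536.1, -341.8, 138.8]
force: [-1.5, 1.6, 5.4]
gripper_force: 2.5
```

```bash
python3 -m creep '[{"jaw":-1,"xyz":[0,0,0.2],"angular":[0,0,0]},{"jaw":-1,"xyz":[0,0,0.2],"angular":[0,0,0]}]'|grep -E "eef|force"; python3 -m creep '[{"jaw":-1,"xyz":[0,0,0.2],"angular":[0,0,0]},{"jaw":-1,"xyz":[0,0,0.2],"angular":[0,0,0]}]'|grep -E "eef|force"
```

```text
eef_pos: [536.2, -341.8, 138.7]
force: [-2.3, 1.4, 7.0]
gripper_force: 3.0
eef_pos: [536.2, -341.8, 138.7]
force: [-2.2, 2.0, 7.6]
gripper_force: 3.5
```

That is the seal: the tool is held at 138.7 while the force rises, and the height matches. I'll lift off and go above the bar with the jaws open.

```bash
python3 -m creep '[{"jaw":-1,"xyz":[0,0,-10],"angular":[0,0,0]},{"jaw":0.9,"xyz":[0,0,-30],"angular":[0,0,0]},{"jaw":0.9,"xyz":[-20,0,-40],"angular":[0,0,0]},{"jaw":0.9,"xyz":[-60,0,-40],"angular":[0,0,0]},{"jaw":0.9,"xyz":[-72,0,-40],"angular":[0,0,0]},{"jaw":0.9,"xyz":[-72,0,-40],"angular":[0,0,0]},{"jaw":0.9,"xyz":[-72,0,-40],"angular":[0,0,0]},{"jaw":0.9,"xyz":[-72,0,-40],"angular":[0,0,0]}]'|grep -E "eef|force|width|clock"; python3 go.py -131 0 116; python3 - <<'E'
from fit import *
im,d=look("scene"); np.savez("scene3.npz",im=im,d=d)
W,uv,c=cloud("scene","scene3.npz");Q=case(W)
m=(abs(Q[:,1])<40)&(Q[:,0]<-115)&(Q[:,0]>-145)&(Q[:,2]>104)&(Q[:,2]<118)
P=Q[m]; print(len(P),P.mean(0).round(1),P.min(0).round(1),P.max(0).round(1))
m=(abs(Q[:,0])<75)&(abs(Q[:,1])<98)&(Q[:,2]>108)&(Q[:,2]<130)
k=np.polyfit(Q[m][:,0],Q[m][:,2],1); print(m.sum(),"lid slope",np.arctan(-k[0]),k)
E
```

```text
clock: 9.68
eef_pos: [480.4, -298.0, 178.0]
force: [-0.6, -0.4, -0.0]
width: 80.9
gripper_force: 0.0
clock 9.68 case TCP [-1.2996e+02  1.3000e-01  1.7798e+02] rot [ 3.141e+00 -1.000e-03 -6.670e-01] F case [-0.21 -0.67 -0.01] w 80.9 g 0.0
xyz [-1.1  0.1 62. ] ang [ 0.    -0.001 -0.   ]
44 [-124.9    2.2  111.6] [-127.6  -21.4  108.2] [-121.6   24.3  115.3]
2248 lid slope 0.023784418491025253 [-2.37889044e-02  1.18597438e+02]
```

```bash
python3 -m creep '[{"jaw":0.9,"xyz":[-1,0,20],"angular":[0,0,0]},{"jaw":0.9,"xyz":[-1,0,40],"angular":[0,0,0]},{"jaw":0.9,"xyz":[-1,0,52],"angular":[0,0,0]},{"jaw":0.9,"xyz":[-1,0,60],"angular":[0,0,0]},{"jaw":0.9,"xyz":[-1,0,62],"angular":[0,0,0]},{"jaw":0.9,"xyz":[-1,0,62],"angular":[0,0,0]}]'|grep -E "eef|force|width|clock"
```

```text
clock: 10.48
eef_pos: [479.1, -296.8, 116.4]
force: [0.3, 0.7, -0.7]
width: 81.0
gripper_force: 0.0
```

```bash
python3 -m creep '[{"jaw":0.3,"xyz":[0,0,0],"angular":[0,0,0]},{"jaw":0.2,"xyz":[0,0,0],"angular":[0,0,0]},{"jaw":0.1,"xyz":[0,0,0],"angular":[0,0,0]},{"jaw":0,"xyz":[0,0,0],"angular":[0,0,0]},{"jaw":-1,"xyz":[0,0,0],"angular":[0,0,0]},{"jaw":-1,"xyz":[0,0,0],"angular":[0,0,0]}]'|grep -E "eef|force|width|clock"; python3 go.py; python3 - <<'E'
from h import *
im,d=look("scene"); np.savez("scene4.npz",im=im,d=d)
cv2.imwrite("pics/s4.png",cv2.resize(im[130:250,270:430,::-1],None,fx=5,fy=5,interpolation=cv2.INTER_CUBIC))
E
```

```text
clock: 11.22
eef_pos: [479.6, -295.6, 116.1]
force: [1.8, 4.8, 0.5]
width: 41.4
gripper_force: 60.4
clock 11.22 case TCP [-132.07    1.47  116.13] rot [-3.14   0.    -0.666] F case [-1.57  4.91  0.53] w 41.4 g 60.4
```

View pics/s4.png

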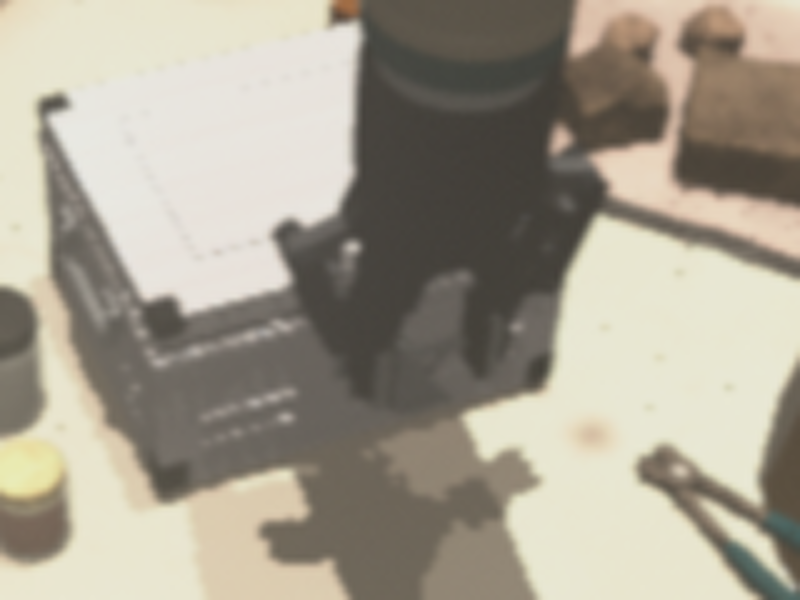

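The fingers show gripping at (370,380) and (480,365), but the width is 41.4 mm, not 47. That means the pads are on the legs and not on the ball ends. I'll open, raise and measure again.

```bash
python3 -m creep '[{"jaw":0.9,"xyz":[0,0,0],"angular":[0,0,0]},{"jaw":0.9,"xyz":[0,0,0],"angular":[0,0,0]},{"jaw":0.9,"xyz":[0,0,0],"angular":[0,0,0]},{"jaw":0.9,"xyz":[0,0,0],"angular":[0,0,0]},{"jaw":0.9,"xyz":[0,0,-20],"angular":[0,0,0]},{"jaw":0.9,"xyz":[0,0,-50],"angular":[0,0,0]},{"jaw":0.9,"xyz":[0,0,-62],"angular":[0,0,0]},{"jaw":0.9,"xyz":[0,0,-62],"angular":[0,0,0]},{"jaw":0.9,"xyz":[0,0,-62],"angular":[0,0,0]}]'|grep -E "eef|force|width|clock"; python3 go.py; python3 - <<'E'
from fit import *
for n in("scene","top"):
    im,d=look(n); np.savez(n+"5.npz",im=im,d=d)
    W,uv,c=cloud(n,n+"5.npz");Q=case(W)
    m=(abs(Q[:,1])<30)&(Q[:,0]<-84)&(Q[:,0]>-150)&(Q[:,2]>60)&(Q[:,2]<130)
    P=np.c_[Q[m],uv[m]]; P=P[np.argsort(-P[:,2])]; print(n,len(P),P[:50,:3].round(0).astype(int).tolist())
    if n=="scene": cv2.imwrite("pics/s5.png",cv2.resize(im[165:240,300:400,::-1],None,fx=8,fy=8,interpolation=cv2.INTER_CUBIC))
E
```

```text
clock: 12.4
eef_pos: [478.4, -296.3, 177.2]
force: [0.1, -0.1, -0.3]
width: 80.9
gripper_force: 0.0
clock 12.40 case TCP [-132.66    0.22  177.22] rot [ 3.141e+00  2.000e-03 -6.670e-01] F case [ 0.17 -0.02 -0.33] w 80.9 g 0.0
scene 291 [[-94, -6, 117], [-94, -9, 115], [-93, 8, 115], [-92, 10, 115], [-94, 5, 114], [-95, 1, 114], [-92, 0, 113], [-92, -2, 113], [-127, -19, 113], [-124, 19, 113], [-92, 12, 112], [-90, 1, 112], [-123, 21, 112], [-88, -2, 112], [-93, -7, 112], [-123, -19, 112], [-123, -21, 112], [-124, 24, 112], [-93, 9, 112], [-125, 8, 112], [-92, 2, 112], [-125, 22, 112], [-126, -5, 112], [-91, -5, 111], [-93, 7, 111], [-125, 15, 111], [-126, -12, 111], [-126, 11, 111], [-125, -1, 111], [-125, 4, 111], [-124, -18, 111], [-124, -16, 111], [-126, -15, 111], [-94, -4, 111], [-123, 9, 111], [-125, -4, 111], [-123, -14, 111], [-92, -10, 111], [-94, 10, 111], [-93, 5, 110], [-94, -6, 110], [-126, 8, 110], [-125, 12, 110], [-93, 12, 110], [-92, -2, 110], [-123, 16, 110], [-122, 2, 110], [-124, -11, 110], [-85, 8, 110], [-125, 17, 110]]
top 0 []
```

View pics/s5.png

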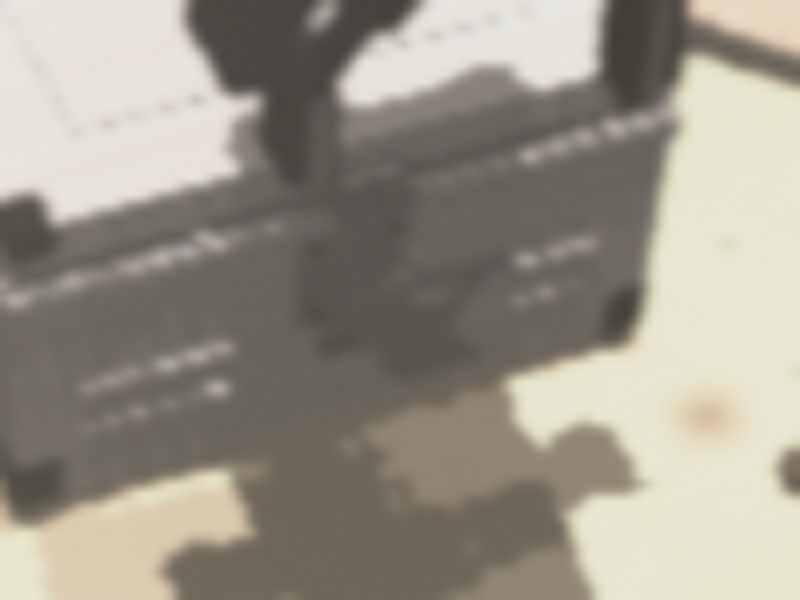

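The loop hasn't moved: its bar is at (−125, 0.5, 111), pixel about (354,200). The hook is visible at x about −93. I'll grip again with the pads centred on the bar and compare the width.

```bash
python3 -m creep '[{"jaw":0.9,"xyz":[7,0,20],"angular":[0,0,0]},{"jaw":0.9,"xyz":[7,0,40],"angular":[0,0,0]},{"jaw":0.9,"xyz":[7,0,55],"angular":[0,0,0]},{"jaw":0.5,"xyz":[7,0,64],"angular":[0,0,0]},{"jaw":0.4,"xyz":[7,0,64],"angular":[0,0,0]},{"jaw":0.3,"xyz":[7,0,64],"angular":[0,0,0]},{"jaw":0.2,"xyz":[7,0,64],"angular":[0,0,0]},{"jaw":0.1,"xyz":[7,0,64],"angular":[0,0,0]},{"jaw":0,"xyz":[7,0,64],"angular":[0,0,0]},{"jaw":-1,"xyz":[7,0,64],"angular":[0,0,0]},{"jaw":-1,"xyz":[7,0,64],"angular":[0,0,0]}]'|grep -E "eef|force|width|clock"; python3 go.py
```

```text
clock: 13.88
eef_pos: [485.1, -300.0, 114.2]
force: [2.8, 4.5, 2.0]
width: 41.9
gripper_force: 60.4
clock 13.88 case TCP [-125.01    1.47  114.19] rot [-3.14  -0.    -0.666] F case [-0.61  5.28  1.96] w 41.9 g 60.4
```

```bash
python3 -m creep '[{"jaw":0.3,"xyz":[0,0,0],"angular":[0,0,0]},{"jaw":0.3,"xyz":[0,-1.5,0],"angular":[0,0,0]},{"jaw":0.3,"xyz":[-6,-1.5,0],"angular":[0,0,0]},{"jaw":0.2,"xyz":[-6,-1.5,0],"angular":[0,0,0]},{"jaw":0.1,"xyz":[-6,-1.5,0],"angular":[0,0,0]},{"jaw":0,"xyz":[-6,-1.5,0],"angular":[0,0,0]},{"jaw":-1,"xyz":[-6,-1.5,0],"angular":[0,0,0]},{"jaw":-1,"xyz":[-6,-1.5,0],"angular":[0,0,0]}]'|grep -E "eef|force|width|clock"; python3 go.py;  python3 -m creep '[{"jaw":-1,"xyz":[0.5,0,-1],"angular":[0,0,0]},{"jaw":-1,"xyz":[1,0,-2],"angular":[0,0,0]},{"jaw":-1,"xyz":[2,0,-3],"angular":[0,0,0]},{"jaw":-1,"xyz":[4,0,-3],"angular":[0,0,0]},{"jaw":-1,"xyz":[6,0,-3],"angular":[0,0,0]}]'|grep -E "eef|force|width|clock"; python3 go.py; python3 - <<'E'
from fit import *
im,d=look("scene"); np.savez("scene6.npz",im=im,d=d)
W,uv,c=cloud("scene","scene6.npz");Q=case(W)
m=(abs(Q[:,1])<15)&(Q[:,0]<-84)&(Q[:,0]>-150)&(Q[:,2]>100)&(Q[:,2]<130)
P=Q[m]; P=P[np.argsort(P[:,0])]; print(P[:30].round(0).astype(int).tolist())
E
```

```text
clock: 14.88
eef_pos: [480.7, -296.0, 114.1]
force: [-0.7, 1.7, 0.4]
width: 41.8
gripper_force: 60.4
clock 14.88 case TCP [-130.99    1.8   114.14] rot [-3.141 -0.    -0.667] F case [-1.61  0.87  0.4 ] w 41.8 g 60.4
clock: 15.5
eef_pos: [484.8, -299.4, 117.2]
force: [-1.9, 1.1, 2.3]
width: 41.3
gripper_force: 61.2
clock 15.50 case TCP [-125.66    1.78  117.24] rot [-3.141e+00  2.000e-03 -6.670e-01] F case [-2.18 -0.27  2.34] w 41.3 g 61.2
[[-121, -7, 112], [-121, -1, 111], [-121, 1, 112], [-121, -3, 113], [-121, 11, 112], [-120, -6, 112], [-120, 6, 110], [-120, -11, 110], [-119, 12, 108], [-119, 5, 112], [-119, -13, 111], [-119, -6, 113], [-119, 12, 111], [-119, 7, 109], [-119, 10, 113], [-119, 3, 113], [-118, -2, 111], [-118, -11, 111], [-118, 3, 110], [-118, 7, 111], [-118, -15, 105], [-117, 0, 111], [-117, -14, 111], [-117, -10, 110], [-93, -10, 105], [-93, -5, 107], [-91, -8, 104], [-91, -10, 106]]
```

```bash
python3 -m creep '[{"jaw":-1,"xyz":[1.5,0,-1],"angular":[0,0,0]},{"jaw":-1,"xyz":[3,0,-2],"angular":[0,0,0]},{"jaw":-1,"xyz":[4.5,0,-3],"angular":[0,0,0]},{"jaw":-1,"xyz":[6,0,-4],"angular":[0,0,0]},{"jaw":-1,"xyz":[7.5,0,-5],"angular":[0,0,0]},{"jaw":-1,"xyz":[9,0,-6],"angular":[0,0,0]},{"jaw":-1,"xyz":[10.5,0,-7],"angular":[0,0,0]},{"jaw":-1,"xyz":[11.5,0,-8],"angular":[0,0,0]},{"jaw":-1,"xyz":[11.5,0,-8],"angular":[0,0,0]}]'|grep -E "eef|force|width|clock"; python3 go.py; cat > bar.py <<'E'
from fit import *
im,d=look("scene"); np.savez("scene7.npz",im=im,d=d)
import sys
W,uv,c=cloud("scene","scene7.npz");Q=case(W); x0,z0=map(float,sys.argv[1:3])
m=(abs(Q[:,1])<16)&(abs(Q[:,0]-x0)<6)&(abs(Q[:,2]-z0)<8)
P=Q[m]; print(len(P),np.median(P,0).round(1),P.std(0).round(1))
E
python3 bar.py -108 119; python3 - <<'E'
from fit import *
for f,x0 in(("scene0.npz",-125),("scene6.npz",-119)):
    W,uv,c=cloud("scene",f);Q=case(W); m=(abs(Q[:,1])<16)&(abs(Q[:,0]-x0)<5)&(Q[:,2]>104)&(Q[:,2]<122); print(m.sum(),np.median(Q[m],0).round(1))
E
```

```text
clock: 16.68
eef_pos: [494.3, -306.9, 125.3]
force: [-0.9, 3.1, -1.6]
width: 41.8
gripper_force: 61.1
clock 16.68 case TCP [-113.51    1.71  125.33] rot [-3.141 -0.    -0.667] F case [-2.62  1.85 -1.57] w 41.8 g 61.1
27 [-107.6   -2.6  119. ] [1.4 8.9 1.6]
28 [-124.6   -0.5  111.4]
26 [-118.9   -1.3  111.1]
```

Bar is held at about (−106.7, 118) in the case frame, TCP offset (−6.8, +7.4). I'll carry it over the lip; the hook's lip shows at x of about −94.

```bash
python3 -m creep '[{"jaw":-1,"xyz":[1.5,0,-1],"angular":[0,0,0]},{"jaw":-1,"xyz":[3,0,-2],"angular":[0,0,0]},{"jaw":-1,"xyz":[4.5,0,-3],"angular":[0,0,0]},{"jaw":-1,"xyz":[6.5,0,-3],"angular":[0,0,0]},{"jaw":-1,"xyz":[8.5,0,-3],"angular":[0,0,0]},{"jaw":-1,"xyz":[10.5,0,-3],"angular":[0,0,0]},{"jaw":-1,"xyz":[12.5,0,-3],"angular":[0,0,0]},{"jaw":-1,"xyz":[14.5,0,-3],"angular":[0,0,0]},{"jaw":-1,"xyz":[16,0,-3],"angular":[0,0,0]},{"jaw":-1,"xyz":[17,0,-3],"angular":[0,0,0]},{"jaw":-1,"xyz":[17,0,-3],"angular":[0,0,0]}]'|grep -E "eef|force|width|clock"; python3 go.py;python3 bar.py -91 122; python3 bar.py -91 116
```

```text
clock: 18.1
eef_pos: [507.6, -317.4, 128.0]
force: [-2.7, 3.6, -0.3]
width: 41.6
gripper_force: 60.8
clock 18.10 case TCP [-96.57   1.66 127.99] rot [ 3.142  0.    -0.667] F case [-4.35  1.16 -0.32] w 41.6 g 60.8
29 [-91.9  -2.4 121.2] [1.6 9.1 2.5]
58 [-92.6   0.3 115.1] [2.  8.4 5.2]
```

```bash
python3 -m creep '[{"jaw":-1,"xyz":[0,0,1],"angular":[0,0,0]},{"jaw":-1,"xyz":[0,0,2],"angular":[0,0,0]},{"jaw":-1,"xyz":[0,0,3],"angular":[0,0,0]}]' >/dev/null; python3 go.py; python3 -m creep '[{"jaw":-1,"xyz":[0,0,1],"angular":[0,0,0]},{"jaw":-1,"xyz":[0,0,1],"angular":[0,0,0]}]' >/dev/null; python3 go.py; python3 -m creep '[{"jaw":-1,"xyz":[0,0,1],"angular":[0,0,0]},{"jaw":-1,"xyz":[0,0,1],"angular":[0,0,0]}]' >/dev/null; python3 go.py
```

```text
clock 18.57 case TCP [-95.74   1.66 125.68] rot [-3.141e+00 -2.000e-03 -6.670e-01] F case [-3.06  0.9   4.01] w 41.6 g 61.1
clock 18.82 case TCP [-96.99   1.68 123.81] rot [ 3.142e+00  1.000e-03 -6.670e-01] F case [-3.14  2.42  1.3 ] w 41.6 g 61.0
clock 19.07 case TCP [-96.95   1.69 122.96] rot [-3.142e+00  1.000e-03 -6.670e-01] F case [-6.06  1.69  2.71] w 41.6 g 61.2
```

```bash
python3 -m creep '[{"jaw":-1,"xyz":[0,0,0],"angular":[0,0,0]}]' >/dev/null; python3 go.py; python3 bar.py -91 116;  python3 -m creep '[{"jaw":-1,"xyz":[0,0,0.5],"angular":[0,0,0]},{"jaw":-1,"xyz":[0,0,0.5],"angular":[0,0,0]}]' >/dev/null; python3 go.py; python3 -m creep '[{"jaw":-1,"xyz":[0,0,0.5],"angular":[0,0,0]},{"jaw":-1,"xyz":[0,0,0.5],"angular":[0,0,0]}]' >/dev/null; python3 go.py
```

```text
clock 19.20 case TCP [-96.94   1.68 122.98] rot [-3.142e+00  1.000e-03 -6.670e-01] F case [-5.82  1.34  3.07] w 41.7 g 60.9
48 [-92.6  -0.  114.2] [1.3 8.6 3.2]
clock 19.50 case TCP [-96.44   1.69 122.76] rot [-3.142 -0.    -0.667] F case [-7.53  0.2   4.52] w 41.3 g 61.2
clock 19.75 case TCP [-95.01   1.53 122.35] rot [ 3.141e+00 -3.000e-03 -6.670e-01] F case [0.41 1.29 1.44] w 40.5 g 77.5
```

```bash
python3 -m creep '[{"jaw":-1,"xyz":[0,0,0],"angular":[0,0,0]},{"jaw":-1,"xyz":[0,0,0],"angular":[0,0,0]}]' >/dev/null; python3 go.py; python3 bar.py -91 114; python3 - <<'E'
from fit import *
D=np.load("scene7.npz"); im=D['im']
cv2.imwrite("pics/s7.png",cv2.resize(im[160:220,300:380,::-1],None,fx=10,fy=10,interpolation=cv2.INTER_CUBIC))
W,uv,c=cloud("scene","scene7.npz");Q=case(W)
m=(abs(Q[:,1])<30)&(Q[:,0]<-81)&(Q[:,0]>-140)&(Q[:,2]>75)&(Q[:,2]<125)
P=Q[m]; P=P[np.argsort(-P[:,2])]; print(P[:110].round(0).astype(int).tolist())
E
```

```text
clock 20.00 case TCP [-95.69   1.49 122.24] rot [ 3.141e+00 -2.000e-03 -6.680e-01] F case [0.4  0.   0.75] w 40.5 g 77.6
62 [-91.5  -0.8 112.2] [2.  8.6 3.3]
[[-105, -19, 125], [-89, -20, 125], [-106, -23, 125], [-85, -19, 124], [-94, -19, 124], [-101, -19, 124], [-101, 28, 124], [-106, -25, 124], [-106, -21, 123], [-107, 26, 123], [-89, -20, 122], [-106, -23, 122], [-106, 27, 122], [-105, -19, 122], [-95, -19, 122], [-101, 28, 121], [-84, -20, 121], [-107, 28, 120], [-87, -19, 120], [-106, -19, 120], [-103, 29, 120], [-106, -26, 120], [-107, -23, 120], [-100, -20, 120], [-90, -20, 120], [-105, 23, 120], [-106, -21, 119], [-92, -19, 119], [-90, -15, 119], [-101, -19, 119], [-95, -20, 119], [-87, -19, 118], [-106, 23, 118], [-92, -14, 117], [-90, -3, 117], [-91, 11, 117], [-104, -30, 117], [-91, 4, 117], [-96, -19, 117], [-89, 8, 117], [-106, -19, 117], [-105, 24, 117], [-88, 1, 116], [-92, -9, 116], [-89, -11, 116], [-88, -18, 116], [-107, -24, 116], [-106, 27, 116], [-91, 0, 116], [-92, 7, 116], [-88, -9, 116], [-90, -6, 116], [-91, -17, 116], [-102, 28, 115], [-88, 5, 115], [-105, 
[... 194 characters left out ...]
2, -7, 114], [-90, 13, 114], [-103, -19, 114], [-93, -2, 114], [-94, 12, 114], [-107, -21, 114], [-96, -19, 114], [-106, 22, 114], [-93, 5, 113], [-90, -13, 113], [-106, 27, 113], [-88, -9, 113], [-92, -19, 113], [-93, -5, 113], [-102, -29, 112], [-105, -20, 112], [-94, 8, 112], [-91, -10, 112], [-90, -15, 112], [-94, -9, 112], [-91, 6, 112], [-106, 25, 112], [-106, 23, 112], [-93, -18, 112], [-95, 3, 112], [-81, 4, 112], [-105, -25, 112], [-92, -7, 111], [-107, 28, 111], [-103, -19, 111], [-90, -1, 111], [-83, 0, 111], [-94, 5, 111], [-89, -18, 111], [-86, 7, 111], [-82, -7, 111], [-81, -15, 111], [-88, 0, 111], [-92, -17, 111], [-92, 0, 111], [-96, -20, 111], [-93, 12, 110], [-82, 7, 110]]
```

View pics/s7.png

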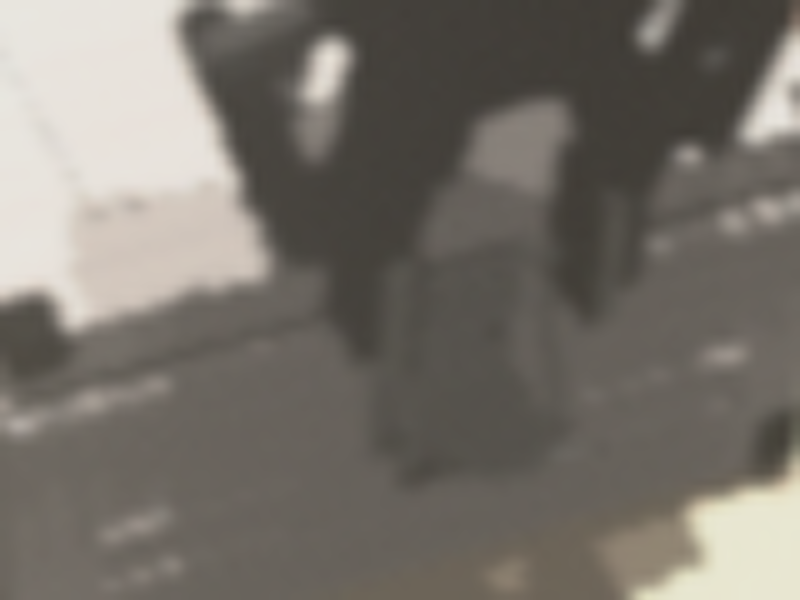

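Bar appears at about (−89, 115), just above the slot region behind the lip, with forces near zero. I'll keep lowering lightly.

```bash
python3 -m creep '[{"jaw":-1,"xyz":[0,0,0.7],"angular":[0,0,0]},{"jaw":-1,"xyz":[0,0,0.7],"angular":[0,0,0]}]' >/dev/null; python3 go.py; python3 -m creep '[{"jaw":-1,"xyz":[0,0,0.7],"angular":[0,0,0]},{"jaw":-1,"xyz":[0,0,0.7],"angular":[0,0,0]}]' >/dev/null; python3 go.py; python3 -m creep '[{"jaw":-1,"xyz":[0,0,0.7],"angular":[0,0,0]},{"jaw":-1,"xyz":[0,0,0.7],"angular":[0,0,0]}]' >/dev/null; python3 go.py; python3 bar.py -90 114
```

```text
clock 20.30 case TCP [-95.54   1.42 121.74] rot [ 3.141e+00 -2.000e-03 -6.670e-01] F case [1.35 0.51 3.21] w 40.5 g 77.8
clock 20.55 case TCP [-95.47   1.45 121.08] rot [ 3.141e+00 -2.000e-03 -6.670e-01] F case [ 3.54 -0.62  4.15] w 40.8 g 77.8
clock 20.80 case TCP [-95.56   1.48 120.29] rot [ 3.141e+00 -2.000e-03 -6.670e-01] F case [ 4.71 -0.25  3.55] w 40.4 g 77.9
57 [-91.6  -0.  111.9] [2.1 8.5 2.7]
```

```bash
python3 -m creep '[{"jaw":-1,"xyz":[0.7,0,0],"angular":[0,0,0]},{"jaw":-1,"xyz":[0.7,0,0.6],"angular":[0,0,0]},{"jaw":-1,"xyz":[0.7,0,0.6],"angular":[0,0,0]}]' >/dev/null; python3 go.py; python3 -m creep '[{"jaw":-1,"xyz":[0,0,0.7],"angular":[0,0,0]},{"jaw":-1,"xyz":[0,0,0.7],"angular":[0,0,0]}]' >/dev/null; python3 go.py; python3 -c "
from fit import *
im,d=look('scene'); np.savez('scene8.npz',im=im,d=d)
W,uv,c=cloud('scene','scene8.npz');Q=case(W)
m=(abs(Q[:,1])<16)&(Q[:,0]<-82)&(Q[:,0]>-110)&(Q[:,2]>104)&(Q[:,2]<125)
P=np.c_[Q,uv][m]; P=P[np.argsort(P[:,4])]
for v in np.unique(P[:,4]): k=P[:,4]==v; print(int(v),k.sum(),np.median(P[k,0]).round(1),np.median(P[k,2]).round(1))
for u in (340,344,348,352):
  k=uv[:,0]==u; q=Q[k&(abs(Q[:,1])<16)&(Q[:,2]>95)&(Q[:,2]<125)]; print(u,q[:,[0,2]].round(0).astype(int).tolist())
"
```

```text
clock 21.23 case TCP [-95.53   1.5  119.46] rot [ 3.141e+00 -1.000e-03 -6.670e-01] F case [ 3.79 -0.47  4.1 ] w 40.6 g 77.9
clock 21.48 case TCP [-95.56   1.49 118.75] rot [ 3.141e+00 -1.000e-03 -6.670e-01] F case [ 4.62 -1.1   4.67] w 40.5 g 77.9
186 8 -86.5 111.9
187 11 -89.0 111.6
188 11 -91.6 112.8
189 12 -92.3 111.9
190 10 -92.2 110.1
191 8 -92.8 107.2
192 4 -93.0 106.6
340 []
344 [[-73, 120], [-74, 119], [-77, 119], [-79, 118], [-80, 116], [-78, 111], [-80, 110], [-82, 109], [-89, 114], [-92, 114], [-92, 111], [-92, 108], [-94, 107]]
348 [[-58, 120], [-62, 121], [-64, 121], [-66, 119], [-71, 122], [-74, 122], [-78, 123], [-76, 118], [-78, 117], [-76, 112], [-79, 111], [-79, 109], [-82, 109], [-89, 113], [-92, 113], [-92, 111], [-93, 108], [-94, 107]]
352 [[-78, 119], [-79, 115], [-80, 110], [-81, 107], [-88, 112], [-92, 114], [-93, 111], [-92, 107], [-92, 104]]
```

```bash
python3 -m creep '[{"jaw":-1,"xyz":[0.4,0,0.6],"angular":[0,0,0]},{"jaw":-1,"xyz":[0.4,0,0.6],"angular":[0,0,0]}]' >/dev/null; python3 go.py; python3 -m creep '[{"jaw":-1,"xyz":[0,0,0.6],"angular":[0,0,0]},{"jaw":-1,"xyz":[0,0,0.6],"angular":[0,0,0]}]' >/dev/null; python3 go.py;  python3 -m creep '[{"jaw":-1,"xyz":[0,0,0.6],"angular":[0,0,0]},{"jaw":-1,"xyz":[0,0,0.6],"angular":[0,0,0]}]' >/dev/null; python3 go.py
```

```text
clock 21.77 case TCP [-95.56   1.54 117.96] rot [ 3.141  0.    -0.667] F case [ 4.53 -1.72  3.2 ] w 40.5 g 77.9
clock 22.02 case TCP [-95.57   1.52 117.36] rot [ 3.141  0.    -0.667] F case [ 4.22 -1.04  3.86] w 40.6 g 78.0
clock 22.27 case TCP [-95.57   1.54 116.8 ] rot [ 3.141  0.    -0.667] F case [ 4.1  -1.67  4.42] w 40.5 g 78.0
```

```bash
python3 -m creep '[{"jaw":-1,"xyz":[0,0,0.5],"angular":[0,0,0]},{"jaw":-1,"xyz":[0,0,0.5],"angular":[0,0,0]}]' >/dev/null; python3 go.py; python3 -m creep '[{"jaw":-1,"xyz":[0,0,0.5],"angular":[0,0,0]},{"jaw":-1,"xyz":[0,0,0.5],"angular":[0,0,0]}]' >/dev/null; python3 go.py;  python3 -m creep '[{"jaw":-1,"xyz":[0,0,0.4],"angular":[0,0,0]},{"jaw":-1,"xyz":[0,0,0.4],"angular":[0,0,0]}]' >/dev/null; python3 go.py
```

```text
clock 22.52 case TCP [-95.55   1.57 116.35] rot [ 3.141  0.    -0.667] F case [ 2.6  -2.28  3.45] w 40.8 g 78.0
clock 22.77 case TCP [-95.56   1.58 116.15] rot [ 3.142  0.    -0.667] F case [ 2.38 -2.06  6.36] w 40.7 g 78.1
clock 23.02 case TCP [-95.56   1.53 115.97] rot [-3.142  0.    -0.667] F case [ 2.79 -2.36  7.58] w 41.0 g 78.2
```

Bar bottomed at the expected height (Fz rises at TCP 116). I'll release and look.

```bash
python3 -m creep '[{"jaw":-1,"xyz":[0,0,-0.5],"angular":[0,0,0]},{"jaw":0.3,"xyz":[0,0,-0.5],"angular":[0,0,0]},{"jaw":0.6,"xyz":[0,0,-0.5],"angular":[0,0,0]},{"jaw":0.7,"xyz":[0,0,-0.5],"angular":[0,0,0]},{"jaw":0.7,"xyz":[0,0,-20],"angular":[0,0,0]},{"jaw":0.7,"xyz":[0,0,-50],"angular":[0,0,0]},{"jaw":-1,"xyz":[-30,0,-90],"angular":[0,0,0]},{"jaw":-1,"xyz":[-80,0,-90],"angular":[0,0,0]},{"jaw":-1,"xyz":[-90,0,-90],"angular":[0,0,0]},{"jaw":-1,"xyz":[-90,0,-90],"angular":[0,0,0]}]'|grep -E "eef|force|width|clock"; python3 go.py; python3 -c "
from fit import *
im,d=look('scene'); np.savez('scene9.npz',im=im,d=d)
cv2.imwrite('pics/s9.png',cv2.resize(im[160:220,300:380,::-1],None,fx=10,fy=10,interpolation=cv2.INTER_CUBIC))
W,uv,c=cloud('scene','scene9.npz');Q=case(W)
for u in (340,344,348,352):
  k=uv[:,0]==u; q=Q[k&(abs(Q[:,1])<18)&(Q[:,2]>15)&(Q[:,2]<125)&(Q[:,0]<-77)]; print(u,q[:,[0,2]].round(0).astype(int).tolist())
m=(abs(Q[:,0])<75)&(abs(Q[:,1])<98)&(Q[:,2]>108)&(Q[:,2]<130)
k=np.polyfit(Q[m][:,0],Q[m][:,2],1); print(m.sum(),'lid slope',np.arctan(-k[0]),k)
"
```

```text
clock: 24.28
eef_pos: [437.9, -262.1, 205.6]
force: [-0.1, -0.0, -0.4]
width: 0.7
gripper_force: 0.0
clock 24.27 case TCP [-185.61    2.07  205.64] rot [-3.141 -0.    -0.667] F case [-0.05 -0.05 -0.35] w 0.7 g 0.0
340 [[-78, 118], [-78, 115], [-80, 113], [-82, 113], [-80, 108], [-81, 106], [-88, 111], [-90, 106], [-91, 105], [-91, 101], [-93, 97], [-92, 93], [-78, 33], [-79, 31], [-79, 27], [-78, 22], [-78, 18], [-79, 16]]
344 [[-78, 120], [-78, 117], [-79, 115], [-77, 110], [-80, 111], [-83, 110], [-86, 110], [-92, 115], [-94, 113], [-94, 110], [-92, 105], [-79, 87], [-81, 85], [-81, 82], [-80, 78], [-81, 76], [-79, 71], [-81, 69], [-90, 78], [-95, 79], [-96, 78], [-99, 78], [-101, 77], [-103, 77], [-106, 76], [-106, 74], [-106, 71], [-108, 70], [-109, 66], [-78, 25], [-78, 22], [-78, 18]]
348 [[-78, 120], [-78, 116], [-78, 114], [-77, 110], [-81, 111], [-85, 112], [-85, 109], [-91, 113], [-92, 111], [-93, 108], [-92, 105], [-82, 90], [-79, 84], [-82, 83], [-80, 78], [-79, 73], [-80, 71], [-81, 69], [-91, 77], [-96, 80], [-98, 79], [-98, 76], [-101, 76], [-103, 76], [-106, 76], [-111, 76], [-113, 75], [-116, 75], [-119, 76], [-120, 73], [-122, 73], [-124, 72], [-126, 72]]
352 [[-79, 120], [-78, 116], [-77, 112], [-79, 112], [-80, 110], [-80, 106], [-83, 106], [-93, 115], [-94, 113], [-92, 107], [-94, 106], [-89, 78], [-91, 77], [-93, 77], [-98, 79], [-99, 77], [-101, 76], [-105, 77], [-105, 74], [-111, 78], [-111, 75], [-114, 75], [-115, 73], [-117, 73], [-119, 72], [-124, 74], [-125, 72], [-127, 72], [-129, 71], [-133, 73], [-137, 74], [-137, 72], [-140, 71]]
2790 lid slope 0.023897802979667884 [-2.39023534e-02  1.18735751e+02]
```

View pics/s9.png

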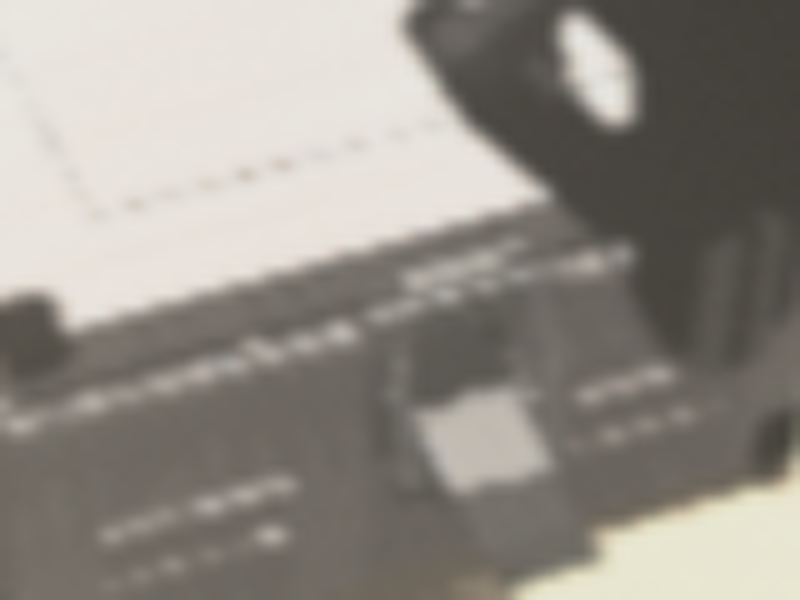

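The loop legs, at (400,390) and (545,310), run up behind the hook's lip at about (465,265). The lever plate around (500,450) stands nearly straight out, so the bar is hooked. The lid slope is still 0.024. Next I'll plan the lever press as an arc with the tool turning along with it.

```bash
cat > lev.py <<'E'
# lev.py a0 a1 n : rows relative to current measured pose
import sys
from fit import *
from scipy.spatial.transform import Rotation as Ro
s=ctrl.read_state(); p=s['eef_pos']; Rt=Ro.from_euler('xyz',s['tool_rot'])
FM=1.0
def pose(a):
    P=np.array([-94-(10*np.cos(a)+40*np.sin(a)),1,71.1-(40*np.cos(a)-10*np.sin(a))])
    f=np.clip(np.pi/2-a,0,FM); b=max(0,np.pi/2-a-f)
    m=np.array([np.cos(a),0,-np.sin(a)]); u=np.array([-np.sin(a),0,-np.cos(a)]); d=np.array([np.sin(f),0,-np.cos(f)])
    T=P-m*11*np.sin(b)+u*6*min(1,b/.57); return T-19*d,f
for a in np.linspace(*map(float,sys.argv[1:3]),int(sys.argv[3])):
    t,f=pose(a); G=Ro.from_matrix(R)*Ro.from_euler('y',-f)*Ro.from_euler('x',np.pi)
    print("%.2f"%a,t.round(1),"xyz",Rt.inv().apply(O+R@t-p).round(1).tolist(),"ang",(Rt.inv()*G).as_rotvec().round(3).tolist())
E
python3 go.py -133 1 125; python3 lev.py 1.7 0 18; grep -c . /dev/null; python3 -c "
from h import *; print(ctrl.read_state()['qpos'].round(2))"
```

```text
clock 24.32 case TCP [-184.5     2.01  205.62] rot [-3.141e+00 -1.000e-03 -6.670e-01] F case [0.16 0.81 0.74] w 0.1 g 0.0
xyz [51.4  1.  80.7] ang [-0.    -0.001  0.   ]
1.70 [-132.4    1.   105.2] xyz [52.0, 1.0, 100.5] ang [-0.0, -0.001, 0.0]
1.60 [-133.7    1.   101.3] xyz [50.7, 1.0, 104.4] ang [-0.0, -0.001, 0.0]
1.50 [-136.     1.    97.2] xyz [48.4, 1.0, 108.5] ang [-0.0, 0.07, 0.0]
1.40 [-138.3    1.    92.9] xyz [46.0, 1.0, 112.8] ang [-0.0, 0.17, 0.0]
1.30 [-140.3    1.    88.3] xyz [44.1, 1.0, 117.3] ang [-0.0, 0.27, 0.0]
1.20 [-141.8    1.    83.6] xyz [42.6, 1.0, 122.0] ang [-0.0, 0.37, 0.0]
1.10 [-142.8    1.    78.8] xyz [41.5, 1.0, 126.9] ang [-0.0, 0.47, 0.0]
1.00 [-143.3    1.    73.9] xyz [41.0, 1.0, 131.8] ang [-0.0, 0.57, 0.0]
0.90 [-143.4    1.    69. ] xyz [41.0, 1.0, 136.7] ang [-0.0, 0.67, 0.0]
0.80 [-142.9    1.    64. ] xyz [41.4, 1.0, 141.6] ang [-0.0, 0.77, 0.0]
0.70 [-141.9    1.    59.2] xyz [42.4, 1.0, 146.5] ang [-0.0, 0.87, 0.0]
0.60 [-140.5    1.    54.5] xyz [43.8, 1.0, 151.2] ang [-0.0, 0.97, 0.0]
0.50 [-139.     1.    50.8] xyz [45.3, 1.0, 154.9] ang [-0.0, 0.999, 0.0]
0.40 [-137.2    1.    47.5] xyz [47.1, 1.0, 158.2] ang [-0.0, 0.999, 0.0]
0.30 [-135.     1.    44.3] xyz [49.3, 1.0, 161.4] ang [-0.0, 0.999, 0.0]
0.20 [-132.4    1.    41.1] xyz [51.9, 1.0, 164.6] ang [-0.0, 0.999, 0.0]
0.10 [-129.4    1.    38.1] xyz [54.9, 1.1, 167.6] ang [-0.0, 0.999, 0.0]
0.00 [-125.9    1.    35.4] xyz [58.4, 1.1, 170.3] ang [-0.0, 0.999, 0.0]
0
[ 0.27  0.51  0.32  1.96 -0.24  0.71 -1.51]
```

```bash
python3 -m creep '[{"jaw":-1,"xyz":[20,0.5,40],"angular":[0,0,0]},{"jaw":-1,"xyz":[40,1,70],"angular":[0,0,0]},{"jaw":-1,"xyz":[52,1,90],"angular":[0,0,0]},{"jaw":-1,"xyz":[52,1,98],"angular":[0,0,0]},{"jaw":-1,"xyz":[52,1,101],"angular":[0,0,0]},{"jaw":-1,"xyz":[50.5,1,104.5],"angular":[0,0,0]},{"jaw":-1,"xyz":[48.5,1,108.5],"angular":[0,0.07,0]},{"jaw":-1,"xyz":[46,1,112.8],"angular":[0,0.17,0]},{"jaw":-1,"xyz":[46,1,112.8],"angular":[0,0.17,0]}]'|grep -E "eef|force|width|clock|rot"; python3 lev.py 1.4 0.9 6;python3 -c "
from h import *; print(ctrl.read_state()['qpos'].round(2))"
```

```text
clock: 25.45
eef_pos: [471.0, -289.6, 92.8]
tool_rot: [-3.141, -0.166, -0.667]
force: [-1.4, -0.6, -0.3]
width: -0.1
gripper_force: 0.0
1.40 [-138.3    1.    92.9] xyz [4.1, -0.1, 0.6] ang [-0.001, 0.005, -0.0]
1.30 [-140.3    1.    88.3] xyz [1.5, -0.1, 4.8] ang [-0.001, 0.105, -0.0]
1.20 [-141.8    1.    83.6] xyz [-0.8, -0.1, 9.2] ang [-0.001, 0.205, -0.0]
1.10 [-142.8    1.    78.8] xyz [-2.6, -0.1, 13.8] ang [-0.001, 0.305, -0.0]
1.00 [-143.3    1.    73.9] xyz [-3.9, -0.1, 18.5] ang [-0.001, 0.405, -0.0]
0.90 [-143.4    1.    69. ] xyz [-4.8, -0.1, 23.4] ang [-0.001, 0.505, -0.0]
[ 0.36  0.69  0.18  2.07 -0.38  0.24 -1.38]
```

The forward tilt stops at J6's lower limit (0.24), so the arc with turning isn't available. Instead I'll stay vertical: press down at the lever's end, then push inward at about 20 mm below the pivot. There the gripper body still clears the lid top.

```bash
for z in "-145 1 93" "-146 1 85" ; do python3 go.py $z|grep xyz; done; python3 -m creep '[{"jaw":-1,"xyz":[0,0,0],"angular":[0,-0.08,0]},{"jaw":-1,"xyz":[0,0,0],"angular":[0,-0.166,0]},{"jaw":-1,"xyz":[0,0,0],"angular":[0,-0.166,0]}]'|grep -E "eef|force|clock|rot"; python3 go.py -146 1 86
```

```text
xyz [-2.4 -0.1 -0.6] ang [-0.001 -0.166 -0.   ]
xyz [-4.7 -0.1  7.1] ang [-0.001 -0.166 -0.   ]
clock: 25.82
eef_pos: [475.6, -293.5, 93.5]
tool_rot: [3.141, -0.009, -0.667]
force: [0.0, 0.1, -0.5]
gripper_force: 0.0
clock 25.82 case TCP [-136.54    0.74   93.51] rot [ 3.141 -0.009 -0.667] F case [-0.05  0.11 -0.51] w 0.1 g 0.0
xyz [-9.5 -0.3  7.4] ang [ 0.    -0.009  0.   ]
```

```bash
python3 -m creep '[{"jaw":-1,"xyz":[-5,0,0],"angular":[0,-0.009,0]},{"jaw":-1,"xyz":[-8.5,0,1],"angular":[0,-0.009,0]},{"jaw":-1,"xyz":[-8.5,0,4],"angular":[0,-0.009,0]},{"jaw":-1,"xyz":[-8.5,0,7],"angular":[0,-0.009,0]},{"jaw":-1,"xyz":[-8.5,0,10],"angular":[0,-0.009,0]},{"jaw":-1,"xyz":[-8,0,13],"angular":[0,-0.009,0]},{"jaw":-1,"xyz":[-7,0,15],"angular":[0,-0.009,0]}]' >/dev/null; python3 go.py; python3 -m creep '[{"jaw":-1,"xyz":[1,0,2],"angular":[0,0,0]},{"jaw":-1,"xyz":[2.5,0,4],"angular":[0,0,0]},{"jaw":-1,"xyz":[4,0,6],"angular":[0,0,0]},{"jaw":-1,"xyz":[5.5,0,7.5],"angular":[0,0,0]},{"jaw":-1,"xyz":[7,0,8],"angular":[0,0,0]}]' >/dev/null; python3 go.py
```

```text
clock 26.70 case TCP [-146.94    0.69   77.36] rot [-3.142  0.006 -0.667] F case [-1.8  -0.19  3.79] w -0.0 g 2.2
clock 27.32 case TCP [-139.59    0.68   69.43] rot [ 3.142  0.006 -0.667] F case [-4.58  0.45  2.46] w -0.3 g 1.9
```

```bash
python3 -m creep '[{"jaw":-1,"xyz":[2,0,-0.5],"angular":[0,0,0]},{"jaw":-1,"xyz":[4,0,-0.5],"angular":[0,0,0]},{"jaw":-1,"xyz":[6,0,-0.5],"angular":[0,0,0]},{"jaw":-1,"xyz":[8,0,-0.5],"angular":[0,0,0]},{"jaw":-1,"xyz":[10,0,-0.5],"angular":[0,0,0]}]' >/dev/null; python3 go.py; python3 -m creep '[{"jaw":-1,"xyz":[2,0,0],"angular":[0,0,0]},{"jaw":-1,"xyz":[4,0,0],"angular":[0,0,0]},{"jaw":-1,"xyz":[6,0,0],"angular":[0,0,0]}]' >/dev/null; python3 go.py;  python3 -m creep '[{"jaw":-1,"xyz":[1.5,0,0],"angular":[0,0,0]},{"jaw":-1,"xyz":[3,0,0],"angular":[0,0,0]}]' >/dev/null; python3 go.py
```

```text
clock 27.95 case TCP [-130.57    0.71   69.75] rot [-3.142  0.008 -0.667] F case [-7.49  0.19  1.57] w -0.0 g 2.9
clock 28.32 case TCP [-126.54    0.76   68.94] rot [-3.142  0.012 -0.667] F case [-9.25 -0.96  0.09] w 0.1 g 3.3
clock 28.57 case TCP [-123.17    0.8    68.9 ] rot [-3.142  0.011 -0.667] F case [-7.49 -0.14 -1.12] w 0.1 g 2.8
```

```bash
python3 -m creep '[{"jaw":-1,"xyz":[1.5,0,-0.5],"angular":[0,0,0]},{"jaw":-1,"xyz":[3,0,-0.8],"angular":[0,0,0]},{"jaw":-1,"xyz":[4,0,-0.8],"angular":[0,0,0]}]' >/dev/null; python3 go.py;  python3 -m creep '[{"jaw":-1,"xyz":[1.5,0,0],"angular":[0,0,0]},{"jaw":-1,"xyz":[3,0,0],"angular":[0,0,0]}]' >/dev/null; python3 go.py; python3 -m creep '[{"jaw":-1,"xyz":[1,0,0],"angular":[0,0,0]},{"jaw":-1,"xyz":[2,0,0],"angular":[0,0,0]}]' >/dev/null; python3 go.py
```

```text
clock 28.95 case TCP [-116.08    0.73   70.43] rot [ 3.141  0.005 -0.667] F case [-1.89 -0.03 -1.03] w 0.1 g 0.7
clock 29.20 case TCP [-111.32    0.65   71.41] rot [ 3.142e+00  1.000e-03 -6.670e-01] F case [-0.4   0.59  0.83] w 0.0 g 0.0
clock 29.45 case TCP [-111.03    0.66   70.99] rot [-3.142  0.004 -0.667] F case [-0.89 -0.36  0.58] w -0.2 g 0.4
```

Force peaked at 9 N, then dropped to zero, so the lever snapped over. I'll back off and check.

```bash
python3 -m creep '[{"jaw":-1,"xyz":[-15,0,0],"angular":[0,0,0]},{"jaw":-1,"xyz":[-50,0,0],"angular":[0,0,0]},{"jaw":-1,"xyz":[-80,0,-40],"angular":[0,0,0]},{"jaw":-1,"xyz":[-80,0,-100],"angular":[0,0,0]},{"jaw":-1,"xyz":[-120,0,-150],"angular":[0,0,0]},{"jaw":-1,"xyz":[-150,0,-150],"angular":[0,0,0]},{"jaw":-1,"xyz":[-150,0,-150],"angular":[0,0,0]},{"jaw":-1,"xyz":[-150,0,-150],"angular":[0,0,0]}]'|grep -E "eef|force|clock"; python3 -c "
from fit import *
im,d=look('scene'); np.savez('scene10.npz',im=im,d=d)
cv2.imwrite('pics/s10.png',cv2.resize(im[140:230,290:410,::-1],None,fx=6.5,fy=6.5,interpolation=cv2.INTER_CUBIC))
W,uv,c=cloud('scene','scene10.npz');Q=case(W)
for u in (340,344,348,352):
  k=uv[:,0]==u; q=Q[k&(abs(Q[:,1])<18)&(Q[:,2]>15)&(Q[:,2]<125)&(Q[:,0]<-77)]; print(u,q[:,[0,2]].round(0).astype(int).tolist())
m=(abs(Q[:,0])<75)&(abs(Q[:,1])<98)&(Q[:,2]>108)&(Q[:,2]<130)
k=np.polyfit(Q[m][:,0],Q[m][:,2],1); print(m.sum(),'lid slope',np.arctan(-k[0]),k)
"
```

```text
clock: 30.45
eef_pos: [378.9, -217.1, 221.8]
force: [0.1, 0.0, 0.7]
gripper_force: 0.0
340 [[-78, 117], [-78, 114], [-77, 110], [-77, 107], [-80, 107], [-81, 106], [-82, 103], [-80, 98], [-89, 105], [-80, 88], [-80, 85], [-83, 85], [-80, 79], [-82, 78], [-80, 72], [-80, 69], [-89, 76], [-91, 76], [-91, 72], [-95, 74], [-95, 71], [-92, 64], [-91, 59], [-79, 41], [-79, 37], [-79, 34], [-78, 29], [-78, 26], [-78, 22], [-78, 18], [-80, 17]]
344 [[-79, 118], [-79, 112], [-79, 109], [-82, 109], [-85, 109], [-85, 107], [-91, 110], [-93, 109], [-94, 107], [-93, 102], [-80, 84], [-79, 80], [-82, 80], [-80, 75], [-81, 73], [-81, 69], [-80, 65], [-79, 61], [-93, 75], [-94, 71], [-100, 76], [-101, 73], [-101, 70], [-99, 65], [-99, 61], [-100, 59], [-99, 55], [-99, 51], [-99, 48], [-99, 45], [-101, 44], [-99, 37], [-100, 35], [-102, 35], [-103, 32], [-103, 28], [-106, 28]]
348 [[-77, 116], [-80, 116], [-79, 112], [-81, 107], [-84, 105], [-92, 111], [-94, 110], [-94, 107], [-95, 105], [-81, 85], [-81, 82], [-81, 79], [-79, 73], [-80, 71], [-80, 68], [-82, 67], [-82, 63], [-92, 73], [-95, 72], [-98, 73], [-99, 71], [-99, 68], [-99, 64], [-100, 63], [-99, 57], [-99, 54], [-99, 50], [-100, 48], [-99, 44], [-100, 41], [-98, 36], [-99, 33], [-101, 32], [-101, 29], [-101, 25], [-103, 25]]
352 [[-78, 116], [-79, 114], [-78, 110], [-78, 107], [-82, 108], [-81, 105], [-81, 101], [-92, 110], [-93, 108], [-92, 104], [-93, 102], [-81, 78], [-90, 80], [-92, 79], [-92, 76], [-94, 74], [-99, 77], [-100, 74], [-101, 73], [-100, 68], [-99, 63], [-100, 61], [-98, 55]]
3679 lid slope 0.009043959248276032 [-9.04420583e-03  1.17539342e+02]
```

View pics/s10.png

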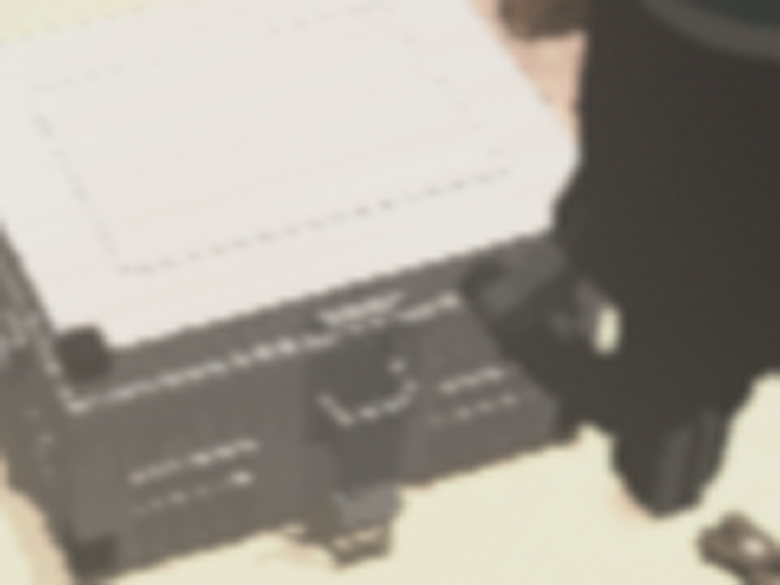

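The lever plate is vertical (x about −99.5 from z 73 down to 36, kicked end at (−103, 30), pixel around (360,500)). The bar is behind the hook, and the lid is pulled down to about 0.01. The arm is clear, so I'll hand in.

```bash
python3 -c "
from cell import ctrl
print(ctrl.finish_job())"
```

```text
the job is handed in; nothing more can be done
None
```

The gauge case is shut and handed in: the loop is hooked behind the lip, the lever lies flat, and contact forces peaked at about 9 N. The lid angle measured 0.009 to 0.011 rad, right at the 0.01 limit, so that reading is borderline.

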